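# Count the round plinths into the tray trough and shut the lid

## Robot

A 6-joint arm with a two-finger parallel gripper is mounted at the origin on the work surface. World frame = base frame: x ahead of the robot, y to its left, z up, the work surface at z = 0. Lengths are in m, angles in rad, forces in N, time in s.
With the tool pointing down it reaches from about 0.25 to 0.775 m from the base axis. Payload 8.9 kg.
Tool frame: the origin (TCP) lies at the very end of the fingers, on their centre line; the grasp point (between the pads) lies 19 mm behind it; z points along the fingers, y is the line along which they close (so a half turn about z gives the same grasp; the last joint's range is limited). The gripper opens to 85 mm and grips with 20 to 120 N. Pads are 22 mm wide; open, the fingers measure 114 mm over their backs; the gripper's body (76 mm by 85 mm) begins 54 mm behind the grasp point. The pads swing forward as they close: fully open they stand 13 mm farther back than shut.
Start: joints at [1.1, 0.291, -0.153, 1.127, 0, 1.431], TCP at [0.171, 0.496, 0.231] pointing down, gripper open.
Joint ranges: [-2.52, 2.52], [-0.91, 1.74], [-1.3, 1.37], [-1.96, 2.02], [-1.52, 1.47], [-3.14, 3.14]. Speed limits (rad/s): [2.22, 2.22, 2.79, 3.14, 3.14, 3.14].

## Interface

Orientations are given as a 3x3 rotation matrix whose columns are the frame's x, y, z axes.
In Python, from cell import telemetry, imaging, bot gives the robot as it stands. The module is installed in compiled form; this text tells all that it offers.
- The arm moves only by the shell command python3 -m creep 'ROWS' [FORCE]. ROWS is JSON, a list of rows, each an object of numbers: "claw": the finger opening in mm, from 0 to 85.4; "tx", "ty", "tz": the shift along the tool's x, y, z in mm; "rx", "ry", "rz": the turn, a rotation vector about the tool's x, y, z in degrees. A call has 1 to 5 rows; each row shifts and turns the commanded pose from where the row before left it, along the tool's axes as they then stand; what a row does not reach is not made up. A row lasts 1/8 s, in which the tool goes at most 62.5 mm and 10.7 degrees, less where a joint would pass 70% of its speed; a pose out of reach is approached as far as the arm can. A call is refused whole if a number of a shift passes 62.5 or a number of a turn 10.7, either way. A call with a gripper value outside its range is refused whole. The fingers move at their own pace and stop on an object; FORCE is the grip in N (left out, the last holds). Time passes only in rows, so rows that do not move let the fingers close. It gives the time, the measured TCP pose, the force, the opening and the grip force at its end, in the units of the state.
- telemetry.sense(): the state, without advancing time (a new reading comes with each control period).
- imaging.read_camera(name): name is "scene" or "top" or "wrist"; returns the picture (384x512x3 uint8, blue, green, red); there is no depth.
- imaging.calibration(name): a dict with "fov_y" (degrees; the focal length in pixels is half the picture's height over the tangent of half this angle, whatever the lens; pixels are square), "cx", "cy" (the principal point, pixels), "world_from_camera" (4x4, takes a point from camera to world coordinates). Camera axes: x right, y down, z forward; pixel columns grow to the right and rows downward; lengths in m; the calibration is good to about 2 mm. A picture is of the moment at which its call begins: read the wrist's pose just before it. calibration takes no time and is no camera call; for the wrist camera it gives the pose at the moment of the call.
- bot.sign_off(): hands the job in; it is judged then, once.
Trained networks look in the newest picture that a camera, given by its name, has taken for a name from the list of things; names that differ only in an ending like _2 or _b are one class to them, and where a whole thing is asked for, a point or a joint stands for the part that bears it (a point fixed in the world has none). Each returns a list of dicts, best first, with "p" (0 to 1); they miss things now and then, are a little off and sometimes report something else, mostly with a low value. They report only what shows in the picture. A call takes as long as a camera call. They do not tell look-alikes from the thing itself.
- imaging.look_for(camera, query): "bbox" ([left, top, right, bottom] in pixels, round what is visible of it).
- imaging.trace(camera, query): "mask" (384x512 bool, what is visible of it) and "bbox" ([left, top, right, bottom] in pixels, round what is visible of it).
- imaging.pinpoint(camera, query): "xy" ([column, row] in pixels: a listed point, or the origin of a listed thing).
The state is a dict: "time_s": time; "joints": joint angles; "joint_velocities": joint speeds; "joint_efforts": joint torques, N m; "ee_pos": TCP position; "eef_rot": TCP orientation; "contact_force": force on the tool from outside, world axes, zero at the start; "moment": the same for the moment, N m; "grip_width": finger opening in m; "grip_force": force on a finger pad.
Only numpy, scipy, OpenCV 4.12 (cv2) and the standard library are available. Lean on these libraries where they do the work, as an engineer would, in place of code of your own. Each camera call takes 0.05 s, during which the arm holds its last target. There are 200 camera calls.

## Task

Two round plinths and one square plinth lie on the platform of the counting tray. Sweep both round plinths along the platform into the trough without lifting them off the tray, and leave the square one lying where it is. Then shut the trough's lid fully.

Things in the scene. Friction and masses are not known exactly. Their poses are not given: they have to be found in the camera images.
- tray: aluminium counting tray, fixed, 200 mm along its x, 196 along y. Origin: centre of its underside; z up; +y runs from platform to trough. The flat platform, 26 mm above the origin, spans y -100 to +35, x -94 to +94 mm; no rim at its -y edge; its +y edge drops straight into the trough. Walls 6 mm thick at both x ends and outside the trough stand 34 mm above the origin
- trough (a point): centre of the trough's floor, axes as the tray's: y +62.5 mm and 4 mm above the tray's origin. The trough is 55 mm wide (y) and 188 mm long (x), its floor 22 mm below the platform
- lid (a joint): angle (rad) of the trough's lid, a grey plate 200 mm long (x), 66 mm from hinge to free edge, 3 mm thick, no handle. Hinge line: along x at y +98 mm, 36 mm above the tray's origin. 0 shut (flat over the trough), pi/2 upright, up to 2.4 leaning outward (+y); starts at 2.0 to 2.3. A friction hinge (under 1 N at the edge) keeps it where left: push it over from outside, then press it right down
- round_a: black plastic round plinth (disc), 36 mm across, 12 mm tall, about 20 g, loose on the platform; origin: centre of its underside, z up
- round_b: a second round plinth, the same as round_a
- square: black plastic square plinth 32 x 32 x 12 mm, loose on the platform, to be left alone; origin: centre of its underside. The three plinths lie side by side along the tray's x, about 60 mm apart, in any order, at y -45 to -5 mm in the tray's frame
Not all that is in view belongs to the job. What is shaped like the round_a but purple or yellow is not meant.

How it is judged:
By the outcome, as a careful person would: the job done as asked, in the order asked, and still so for the second after the job is handed in, with the robot touching nothing.
It also fails if it takes over 51 s, if anything falls off the work surface, if the arm or the gripper's body presses on something with over 40 N, if the wrist force passes 120 N, or if a joint passes its speed limit or range.

## Working session

There is one attempt and no reset: what is moved stays moved. The work goes in short steps, Python scripts to look and compute and a shell command to move; the robot and the scene stay as the last step left them, time stands still between calls to the robot, and variables do not carry over. Pictures are saved under pics/ and viewed, at most 10 in all, crops included, and the job is handed in when it is done.

```bash
mkdir -p pics; python3 - <<'E'
from cell import telemetry, imaging, bot
import cv2,numpy as np
ims=[]
for c in ["scene","top"]:
    im=imaging.read_camera(c); cv2.imwrite(f"pics/{c}0.png",im)
    k=imaging.calibration(c); print(c,k["fov_y"],k["cx"],k["cy"],np.round(k["world_from_camera"],3).tolist())
    for q in ["tray","lid","round_a","square","trough"]:
        print(q,[(round(d["p"],2),np.round(d["bbox"]).tolist()) for d in imaging.look_for(c,q)[:5]])
    for q in ["tray","trough","round_a","square"]:
        print(q,[(round(d["p"],2),np.round(d["xy"],1).tolist()) for d in imaging.pinpoint(c,q)[:5]])
s=telemetry.sense(); print(s["time_s"],s["ee_pos"],np.round(s["eef_rot"],3).tolist())
E
```

```text
scene 46.10287511799269 251.48848636792545 183.53686103932088 [[-0.798, 0.423, -0.429, 0.851], [0.602, 0.544, -0.584, 0.384], [-0.014, -0.724, -0.689, 0.524], [0.0, 0.0, 0.0, 1.0]]
tray [(0.6, [197.0, 134.0, 391.0, 269.0])]
lid [(0.62, [248.0, 187.0, 388.0, 254.0])]
round_a [(0.72, [258.0, 163.0, 276.0, 184.0]), (0.7, [156.0, 208.0, 178.0, 237.0]), (0.68, [217.0, 173.0, 242.0, 193.0]), (0.67, [176.0, 149.0, 196.0, 166.0])]
square [(0.83, [294.0, 157.0, 314.0, 178.0])]
trough [(0.94, [195.0, 132.0, 386.0, 264.0])]
tray [(0.66, [279.1, 200.9])]
trough [(0.59, [297.3, 224.2])]
round_a [(0.94, [226.9, 184.6]), (0.71, [266.7, 174.9]), (0.61, [168.0, 219.9]), (0.52, [185.7, 163.0])]
square [(0.86, [302.1, 167.5])]
top 53.24626238614162 252.25716526306033 189.3431273228906 [[-0.011, -0.99, 0.139, 0.503], [-1.0, 0.014, 0.016, 0.006], [-0.017, -0.139, -0.99, 0.735], [0.0, 0.0, 0.0, 1.0]]
tray [(0.87, [175.0, 164.0, 325.0, 300.0])]
lid []
round_a [(0.84, [281.0, 194.0, 301.0, 212.0]), (0.74, [287.0, 139.0, 302.0, 155.0]), (0.62, [338.0, 189.0, 361.0, 211.0]), (0.61, [271.0, 227.0, 290.0, 247.0])]
square [(0.63, [256.0, 259.0, 282.0, 283.0])]
trough [(0.59, [177.0, 163.0, 326.0, 301.0])]
tray [(0.76, [260.5, 233.1])]
trough [(0.62, [231.5, 230.9])]
round_a [(0.88, [349.4, 197.8]), (0.85, [281.7, 235.3]), (0.7, [294.8, 148.9]), (0.66, [287.6, 202.3])]
square [(0.65, [267.0, 272.5])]
1.0 [0.17099384 0.496379   0.231311  ] [[-0.945, 0.326, -0.0], [0.326, 0.945, 0.0], [0.0, 0.0, -1.0]]
```

View pics/top0.png

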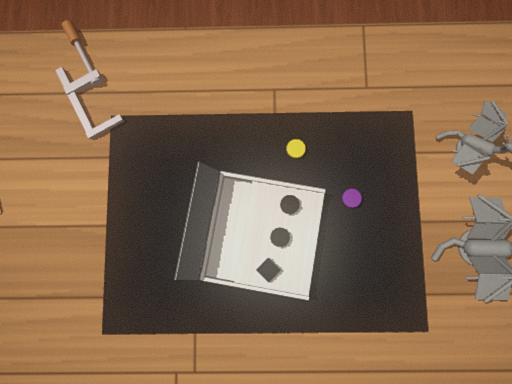

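View pics/scene0.png

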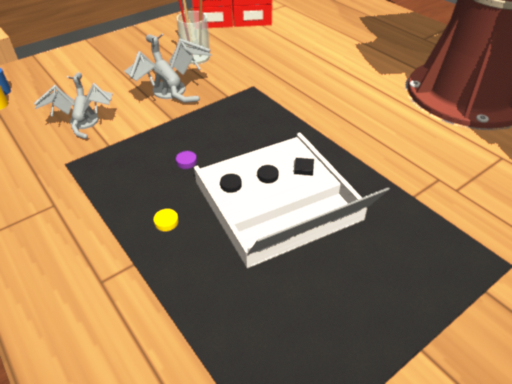

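```bash
cat > h.py <<'E'
from cell import telemetry, imaging, bot
import cv2,numpy as np
def w(cam,uv,z,k=None):
    k=k or imaging.calibration(cam); f=192/np.tan(np.radians(k["fov_y"]/2)); T=np.array(k["world_from_camera"])
    d=T[:3,:3]@np.array([(uv[0]-k["cx"])/f,(uv[1]-k["cy"])/f,1]); o=T[:3,3]
    return (o+d*(z-o[2])/d[2])
def proj(cam,P,k=None):
    k=k or imaging.calibration(cam); f=192/np.tan(np.radians(k["fov_y"]/2)); T=np.array(k["world_from_camera"])
    p=T[:3,:3].T@(np.array(P)-T[:3,3]); return p[0]/p[2]*f+k["cx"],p[1]/p[2]*f+k["cy"]
E
python3 - <<'E'
from h import *
c="top"
im=imaging.read_camera(c)
for q in ["round_a","square"]:
  for d in imaging.trace(c,q):
    m=d["mask"]; u=m.nonzero()[1].mean(); v=m.nonzero()[0].mean()
    print(q,round(d["p"],2),u.round(1),v.round(1),m.sum(),im[m].mean(0).round(),w(c,(u,v),0.035).round(4))
big=cv2.resize(im[150:310,165:335],None,fx=3.5,fy=3.5,interpolation=cv2.INTER_CUBIC); cv2.imwrite("pics/z1.png",big)
k=imaging.calibration(c)
E
```

```text
round_a 0.74 280.1 236.3 291 [ 90.  98. 104.] [ 0.5144 -0.032   0.035 ]
round_a 0.72 289.5 203.8 303 [83. 90. 97.] [ 0.5731 -0.0506  0.035 ]
round_a 0.66 295.8 148.9 264 [ 68. 197. 212.] [ 0.6762 -0.0648  0.035 ]
round_a 0.5 351.4 197.9 311 [148.  73. 136.] [ 0.5825 -0.1641  0.035 ]
square 0.72 267.9 269.7 269 [81. 89. 94.] [ 0.4552 -0.0091  0.035 ]
```

View pics/z1.png

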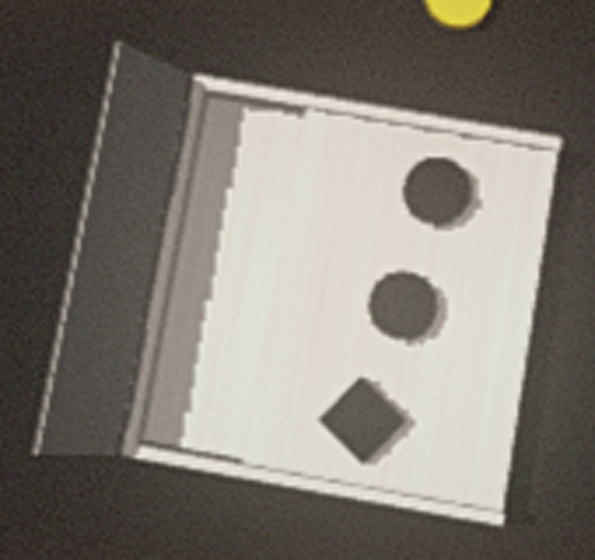

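```bash
python3 - <<'E'
from h import *
c="top"; f=lambda p:(165+p[0]/3.5,150+p[1]/3.5)
A,B,C,D=[w(c,f(p),0.034) for p in [(562,138),(503,525),(195,76),(130,455)]]
print(A,B,C,D,np.linalg.norm(A-B),np.linalg.norm(A-C))
v=(A-B)+(C-D); a=np.arctan2(v[1],v[0]); R=np.array([[np.cos(a),-np.sin(a)],[np.sin(a),np.cos(a)]])
m=(A+B)[:2]/2; o=m+R@[0,.1]
print("yaw",np.degrees(a),"origin",o)
for n,p in dict(b1=(437,192),b2=(404,306),sq=(364,420)).items():
    P=w(c,f(p),0.038)[:2]; print(n,P,R.T@(P-o))
for n,l in dict(top=(115,42),bot=(37,455)).items(): 
  for z in (.08,.095): print(n,z,R.T@(w(c,f(l),z)[:2]-o))
E
```

```text
[ 0.59903513 -0.11764218  0.034     ] [ 0.40168965 -0.08038998  0.034     ] [0.6350314  0.07580062 0.034     ] [0.43817609 0.10913955 0.034     ] 0.2008306843861521 0.19676343382169922
yaw -10.152576277377467 origin [ 0.5179894  -0.00058189]
b1 [ 0.57097646 -0.05092411] [ 0.06103121 -0.04021392]
b2 [ 0.51222534 -0.03247392] [-5.21974236e-05 -3.24086860e-02]
sq [ 0.45481772 -0.01086923] [-0.06036918 -0.02126154]
top 0.08 [0.10452771 0.13235397]
top 0.095 [0.10176481 0.1294168 ]
bot 0.08 [-0.09998433  0.13209155]
bot 0.095 [-0.09806385  0.12916039]
```

```bash
cat >> h.py <<'E'
from scipy.spatial.transform import Rotation as Ro
A=np.radians(-10.15); Rt=np.array([[np.cos(A),-np.sin(A),0],[np.sin(A),np.cos(A),0],[0,0,1]]); O=np.array([.518,-.0006,0])
def tray(x,y,z): return O+Rt@(np.array([x,y,z])/1000)
def intray(p): return (Rt.T@(np.array(p)-O)*1000).round(1)
def plan(x,y,z,n,yaw0=0):
    "rows to tool at tray(x,y,z mm), tool y along tray x, tool down"
    s=telemetry.sense(); p=s["ee_pos"]; R=np.array(s["eef_rot"])
    T=Rt@np.array([[0,1,0],[1,0,0],[0,0,-1.]])
    rv=Ro.from_matrix(R.T@T).as_rotvec()/n; dp=(tray(x,y,z)-p)/n*1000
    print("at",intray(p),"F",np.round(s["contact_force"],1),"t",s["time_s"])
    for i in range(n):
        print((R.T@dp).round(1),np.degrees(rv).round(2)); R=R@Ro.from_rotvec(rv).as_matrix()
E
python3 -c "
from h import *
plan(61,-88,150,11)"
```

```text
at [-429.1  428.1  231.3] F [0.5 0.4 0.9] t 1.15
[-51.3 -39.5   7.4] [ 0.   -0.    7.38]
[-55.9 -32.6   7.4] [ 0.   -0.    7.38]
[-59.6 -25.1   7.4] [ 0.   -0.    7.38]
[-62.4 -17.3   7.4] [ 0.   -0.    7.38]
[-64.1  -9.1   7.4] [ 0.   -0.    7.38]
[-64.7  -0.8   7.4] [ 0.   -0.    7.38]
[-64.3   7.5   7.4] [ 0.   -0.    7.38]
[-62.8  15.7   7.4] [ 0.   -0.    7.38]
[-60.2  23.6   7.4] [ 0.   -0.    7.38]
[-56.7  31.1   7.4] [ 0.   -0.    7.38]
[-52.2  38.2   7.4] [ 0.   -0.    7.38]
```

```bash
python3 -m creep '[{"tx":-51.3,"ty":-39.5,"tz":7.4,"rz":7.4,"claw":0},{"tx":-55.9,"ty":-32.6,"tz":7.4,"rz":7.4},{"tx":-59.6,"ty":-17,"tz":7.4,"rz":7.4},{"tx":-59.5,"ty":-17,"tz":7.4,"rz":7.4},{"tx":-60,"ty":-9,"tz":7.4,"rz":7.4}]'; python3 -c "
from h import *
plan(61,-88,150,7)"
```

```text
at [-429.1  428.1  231.3] F [0.5 0.4 0.9] t 1.15
[-80.5 -62.1  11.6] [ 0.   -0.   11.59]
[-91.4 -44.6  11.6] [ 0.   -0.   11.59]
[-98.5 -25.3  11.6] [ 0.   -0.   11.59]
[-101.6   -5.    11.6] [ 0.   -0.   11.59]
[-100.5   15.5   11.6] [ 0.   -0.   11.59]
[-95.3  35.3  11.6] [ 0.   -0.   11.59]
[-86.3  53.8  11.6] [ 0.   -0.   11.59]$[0]: bad value
```

```bash
python3 -m creep '[{"tx":-48,"ty":-37,"tz":7,"rx":0,"ry":0,"rz":7.4,"claw":0},{"tx":-52,"ty":-31,"tz":7,"rx":0,"ry":0,"rz":7.4,"claw":0},{"tx":-56,"ty":-24,"tz":7,"rx":0,"ry":0,"rz":7.4,"claw":0},{"tx":-58,"ty":-16,"tz":7,"rx":0,"ry":0,"rz":7.4,"claw":0},{"tx":-60,"ty":-9,"tz":7,"rx":0,"ry":0,"rz":7.4,"claw":0}]'; python3 -c "
from h import *
plan(61,-88,150,7)"
```

```text
time_s: 1.78
ee_pos: [0.3372, 0.241, 0.1964]
eef_rot: [[-0.556, 0.831, 0.001], [0.831, 0.556, 0.0], [-0.0, 0.001, -1.0]]
contact_force: [0.5, -0.7, 0.1]
grip_width: -0.0
grip_force: 0.0
at [-220.5  206.   196.4] F [ 0.5 -0.7  0.1] t 1.775
[-58.1  -0.2   6.6] [ 0.01 -0.    6.27]
[-57.8   6.2   6.6] [ 0.01 -0.    6.27]
[-56.8  12.5   6.6] [ 0.01 -0.    6.27]
[-55.1  18.6   6.6] [ 0.01 -0.    6.27]
[-52.7  24.5   6.6] [ 0.01 -0.    6.27]
[-49.7  30.1   6.6] [ 0.01 -0.    6.27]
[-46.1  35.4   6.6] [ 0.01 -0.    6.27]
```

```bash
python3 -m creep '[{"tx":-58,"ty":0,"tz":6.6,"rx":0,"ry":0,"rz":6,"claw":0},{"tx":-58,"ty":6,"tz":6.6,"rx":0,"ry":0,"rz":6,"claw":0},{"tx":-57,"ty":12,"tz":6.6,"rx":0,"ry":0,"rz":6,"claw":0},{"tx":-55,"ty":18,"tz":6.6,"rx":0,"ry":0,"rz":6,"claw":0},{"tx":-53,"ty":24,"tz":6.6,"rx":0,"ry":0,"rz":6,"claw":0}]'; python3 -m creep '[{"tx":-20,"ty":20,"tz":6,"rx":0,"ry":0,"rz":6,"claw":0},{"tx":0,"ty":0,"tz":0,"rx":0,"ry":0,"rz":0,"claw":0}]'; python3 -c "
from h import *
plan(61,-88,150,2)
cv2.imwrite('pics/w1.png',imaging.read_camera('wrist'))
print(proj('wrist',tray(61,-40,38)),proj('wrist',tray(0,-32,38)),proj('wrist',tray(100,-100,34)),proj('wrist',tray(-60,-21,38)),proj('wrist',tray(0,-100,26)))"
```

```text
time_s: 2.4
ee_pos: [0.5, -0.0001, 0.1632]
eef_rot: [[-0.066, 0.998, 0.001], [0.998, 0.066, 0.0], [0.0, 0.001, -1.0]]
contact_force: [0.2, 1.2, 0.4]
grip_width: 0.0002
grip_force: 0.0
time_s: 2.65
ee_pos: [0.5213, -0.0183, 0.1567]
eef_rot: [[0.038, 0.999, -0.0], [0.999, -0.038, -0.0], [-0.0, -0.0, -1.0]]
contact_force: [-0.3, -0.1, -0.7]
grip_width: 0.0
grip_force: 0.0
at [  6.4 -16.9 156.7] F [-0.3 -0.1 -0.7] t 2.65
[-39.   22.1   3.3] [-0.01  0.    3.98]
[-37.4  24.8   3.3] [-0.01  0.    3.98]
(np.float64(322.023667946659), np.float64(221.8735149718603)) (np.float64(251.97873642322884), np.float64(203.48448453247897)) (np.float64(350.13739651077367), np.float64(285.66893140564105)) (np.float64(180.88416212504865), np.float64(181.10204890774145)) (np.float64(242.51820943111895), np.float64(267.51513850664355))
```

View pics/w1.png

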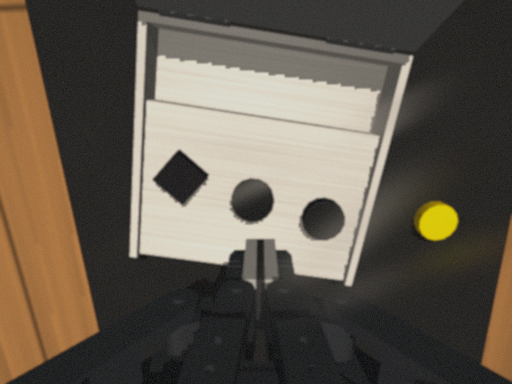

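```bash
python3 -m creep '[{"tx":-39,"ty":22,"tz":20,"rx":0,"ry":0,"rz":4,"claw":0},{"tx":-37.4,"ty":25,"tz":30,"rx":0,"ry":0,"rz":4,"claw":0},{"tx":0,"ty":0,"tz":45,"rx":0,"ry":0,"rz":0,"claw":0},{"tx":0,"ty":0,"tz":0,"rx":0,"ry":0,"rz":0,"claw":0}]';  python3 -c "
from h import *
plan(61,-88,31,1)"
```

```text
time_s: 3.2
ee_pos: [0.5588, -0.0949, 0.06]
eef_rot: [[0.172, 0.985, -0.006], [0.985, -0.172, 0.002], [0.001, -0.007, -1.0]]
contact_force: [-0.4, 0.9, 0.5]
grip_width: 0.0003
grip_force: 0.0
at [ 56.7 -85.6  60. ] F [-0.4  0.9  0.5] t 3.2
[-2.4  4.4 29. ] [-0.37 -0.06  0.23]
```

```bash
python3 -m creep '[{"tx":-2,"ty":4.5,"tz":18,"rx":-0.4,"ry":0,"rz":0.2,"claw":0},{"tx":0,"ty":0,"tz":10,"rx":0,"ry":0,"rz":0,"claw":0},{"tx":0,"ty":0,"tz":0,"rx":0,"ry":0,"rz":0,"claw":0}]';  python3 -c "
from h import *
plan(61,-88,31,1)"
```

```text
time_s: 3.58
ee_pos: [0.5658, -0.0984, 0.035]
eef_rot: [[0.176, 0.984, 0.007], [0.984, -0.176, -0.001], [0.0, 0.007, -1.0]]
contact_force: [-0.3, -0.3, -0.2]
grip_width: 0.0002
grip_force: 0.0
at [ 64.3 -87.8  35. ] F [-0.3 -0.3 -0.2] t 3.575
[-0.2 -3.3  4. ] [ 0.38 -0.01  0.01]
```

```bash
python3 -m creep '[{"tx":5,"ty":-3,"tz":3.5,"rx":0.4,"ry":0,"rz":0,"claw":0},{"tx":12,"ty":0,"tz":0,"rx":0,"ry":0,"rz":0,"claw":0},{"tx":15,"ty":0,"tz":0,"rx":0,"ry":0,"rz":0,"claw":0},{"tx":15,"ty":0,"tz":0,"rx":0,"ry":0,"rz":0,"claw":0},{"tx":15,"ty":0,"tz":0,"rx":0,"ry":0,"rz":0,"claw":0}]';  python3 -c "
from h import *
plan(61,34,31,1)"
```

```text
time_s: 4.2
ee_pos: [0.5744, -0.0363, 0.0309]
eef_rot: [[0.177, 0.984, 0.0], [0.984, -0.177, -0.0], [0.0, 0.0, -1.0]]
contact_force: [-0.2, -0.9, 0.5]
grip_width: 0.0005
grip_force: 0.1
at [ 61.8 -25.2  30.9] F [-0.2 -0.9  0.5] t 4.2
[59.2 -0.8 -0.1] [ 0.01 -0.   -0.03]
```

```bash
python3 -m creep '[{"tx":13,"ty":0,"tz":0,"rx":0,"ry":0,"rz":0,"claw":0},{"tx":13,"ty":0,"tz":0,"rx":0,"ry":0,"rz":0,"claw":0},{"tx":13,"ty":0,"tz":0,"rx":0,"ry":0,"rz":0,"claw":0},{"tx":13,"ty":0,"tz":0,"rx":0,"ry":0,"rz":0,"claw":0},{"tx":10,"ty":0,"tz":0,"rx":0,"ry":0,"rz":0,"claw":0}]';  python3 -c "
from h import *
plan(61,34,31,1)
cv2.imwrite('pics/w2.png',imaging.read_camera('top')[150:310,165:335].repeat(3,0).repeat(3,1))"
```

```text
time_s: 4.82
ee_pos: [0.5852, 0.0243, 0.0308]
eef_rot: [[0.177, 0.984, -0.0], [0.984, -0.177, 0.0], [0.0, -0.0, -1.0]]
contact_force: [-0.2, 0.4, 0.3]
grip_width: 0.0002
grip_force: 0.1
at [61.8 36.3 30.8] F [-0.2  0.4  0.3] t 4.825
[-2.3 -0.8 -0.2] [-0.   -0.   -0.05]
```

View pics/w2.png

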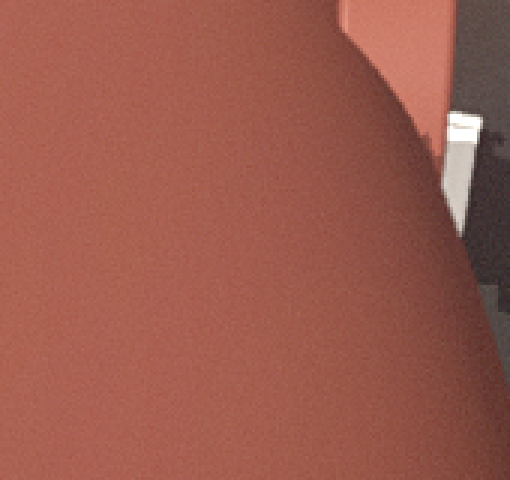

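The top view is blocked by the arm, so it says nothing about the disc. I'll go on to the second disc and check both from the wrist camera.

```bash
python3 -m creep '[{"tx":-10,"ty":0,"tz":-40,"rx":0,"ry":0,"rz":0,"claw":0},{"tx":-38,"ty":-20,"tz":-20,"rx":0,"ry":0,"rz":0,"claw":0},{"tx":-38,"ty":-20,"tz":0,"rx":0,"ry":0,"rz":0,"claw":0},{"tx":-32,"ty":-20,"tz":0,"rx":0,"ry":0,"rz":0,"claw":0},{"tx":-3,"ty":-2,"tz":0,"rx":0,"ry":0,"rz":0,"claw":0}]';  python3 -c "
from h import *
plan(0,-84,31,1)
im=imaging.read_camera('wrist');cv2.imwrite('pics/w3.png',im)
for d in imaging.trace('wrist','round_a'):
    m=d['mask'];print(d['p'],d['bbox'],im[m].mean(0),m.sum())
print(proj('wrist',tray(0,-32,38)),proj('wrist',tray(61,62,16)))"
```

```text
time_s: 5.5
ee_pos: [0.5012, -0.086, 0.0909]
eef_rot: [[0.18, 0.984, -0.001], [0.984, -0.18, -0.0], [-0.0, -0.001, -1.0]]
contact_force: [-0.3, 0.9, 0.5]
grip_width: 0.0002
grip_force: 0.0
at [ -1.4 -87.1  90.9] F [-0.3  0.9  0.5] t 5.5
[ 3.1  1.5 59.9] [-0.04  0.01 -0.22]
0.8 [363.6, 260.7, 411.8, 306.3] [112.70386039  48.55579059  98.78847171] 1891
0.7 [233.4, 90.5, 292.9, 153.4] [38.46482577 39.55161078 41.0295858 ] 3042
0.57 [492.4, 102.1, 512.0, 155.9] [ 12.32673267 104.94625177 122.89957567] 707
(np.float64(260.8321243490036), np.float64(129.7145296963304)) (np.float64(369.52009023705796), np.float64(-45.262208376170776))
```

View pics/w3.png

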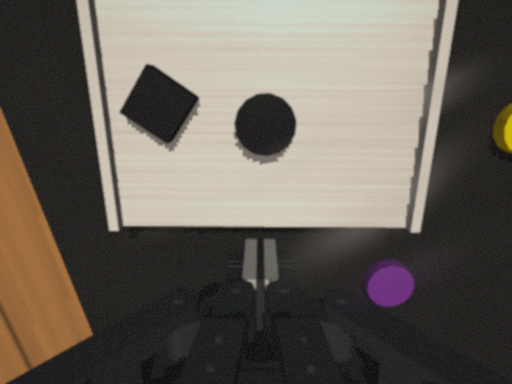

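Disc a has gone off the platform. Disc b is at (265,124) and the square at (160,104), untouched.

```bash
python3 -m creep '[{"tx":3,"ty":3,"tz":40,"rx":0,"ry":0,"rz":0,"claw":0},{"tx":0,"ty":0,"tz":20,"rx":0,"ry":0,"rz":-0.2,"claw":0},{"tx":10,"ty":0,"tz":0,"rx":0,"ry":0,"rz":0,"claw":0},{"tx":13,"ty":0,"tz":0,"rx":0,"ry":0,"rz":0,"claw":0},{"tx":13,"ty":0,"tz":0,"rx":0,"ry":0,"rz":0,"claw":0}]';  python3 -c "
from h import *
plan(1,34,31,1)"
```

```text
time_s: 6.22
ee_pos: [0.5129, -0.0455, 0.0308]
eef_rot: [[0.173, 0.985, 0.0], [0.985, -0.173, 0.0], [0.0, 0.0, -1.0]]
contact_force: [-0.1, 0.6, -0.6]
grip_width: -0.0002
grip_force: 0.1
at [  2.9 -45.1  30.8] F [-0.1  0.6 -0.6] t 6.225
[79.1 -1.6 -0.2] [ 0.01 -0.01  0.19]
```

```bash
python3 -m creep '[{"tx":14,"ty":0,"tz":0,"rx":0,"ry":0,"rz":0,"claw":0},{"tx":14,"ty":0,"tz":0,"rx":0,"ry":0,"rz":0,"claw":0},{"tx":14,"ty":0,"tz":0,"rx":0,"ry":0,"rz":0,"claw":0},{"tx":14,"ty":0,"tz":0,"rx":0,"ry":0,"rz":0,"claw":0},{"tx":13,"ty":0,"tz":0,"rx":0,"ry":0,"rz":0,"claw":0}]'
python3 -m creep '[{"tx":11,"ty":0,"tz":0,"rx":0,"ry":0,"rz":0,"claw":0},{"tx":0,"ty":0,"tz":0,"rx":0,"ry":0,"rz":0,"claw":0},{"tx":-20,"ty":0,"tz":-50,"rx":0,"ry":0,"rz":0,"claw":0},{"tx":-20,"ty":0,"tz":-60,"rx":0,"ry":0,"rz":0,"claw":0},{"tx":0,"ty":0,"tz":-25,"rx":0,"ry":0,"rz":0,"claw":0}]';  python3 -c "
from h import *
plan(0,150,200,1)
im=imaging.read_camera('wrist');cv2.imwrite('pics/w4.png',im)"
```

```text
time_s: 6.85
ee_pos: [0.5245, 0.0221, 0.0308]
eef_rot: [[0.174, 0.985, 0.0], [0.985, -0.174, 0.0], [0.0, 0.0, -1.0]]
contact_force: [0.3, -0.7, -0.7]
grip_width: -0.0002
grip_force: 0.0
time_s: 7.48
ee_pos: [0.5206, -0.0089, 0.1683]
eef_rot: [[0.176, 0.984, 0.004], [0.984, -0.176, -0.001], [-0.0, 0.004, -1.0]]
contact_force: [0.0, -0.2, -0.3]
grip_width: -0.0001
grip_force: 0.0
at [  4.   -7.7 168.3] F [ 0.  -0.2 -0.3] t 7.475
[157.7  -3.8 -31.7] [0.24 0.02 0.04]
```

View pics/w4.png

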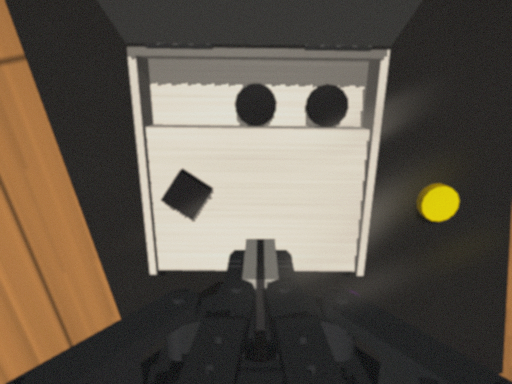

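Both discs lie flat in the trough at (256,104) and (327,106), and the square is still in place. Next is the lid.

```bash
python3 -m creep '[{"tx":50,"ty":-1,"tz":0,"rx":0,"ry":0,"rz":0,"claw":0},{"tx":55,"ty":-1,"tz":0,"rx":0,"ry":0,"rz":0,"claw":0},{"tx":50,"ty":-1,"tz":0,"rx":0,"ry":0,"rz":0,"claw":0},{"tx":30,"ty":-1,"tz":10,"rx":0,"ry":0,"rz":0,"claw":0},{"tx":0,"ty":0,"tz":45,"rx":0,"ry":0,"rz":0,"claw":0}]'
python3 -m creep '[{"tx":0,"ty":0,"tz":40,"rx":0,"ry":0,"rz":0,"claw":0},{"tx":0,"ty":0,"tz":0,"rx":0,"ry":0,"rz":0,"claw":0}]';  python3 -c "
from h import *
plan(0,110,78,1)"
```

```text
time_s: 8.15
ee_pos: [0.5498, 0.1781, 0.111]
eef_rot: [[0.171, 0.985, 0.005], [0.985, -0.171, 0.001], [0.002, 0.005, -1.0]]
contact_force: [1.0, -0.6, -0.7]
grip_width: 0.0002
grip_force: 0.0
time_s: 8.4
ee_pos: [0.5449, 0.175, 0.0673]
eef_rot: [[0.174, 0.985, -0.006], [0.985, -0.174, -0.001], [-0.002, -0.006, -1.0]]
contact_force: [0.0, -0.2, -0.1]
grip_width: 0.0001
grip_force: 0.0
at [ -4.5 177.6  67.3] F [ 0.  -0.2 -0.1] t 8.4
[-67.6   4.3 -10.6] [-0.34  0.13  0.13]
```

```bash
python3 -m creep '[{"tx":-15,"ty":4,"tz":-3,"rx":0,"ry":0,"rz":0,"claw":0},{"tx":-15,"ty":0,"tz":-2,"rx":0,"ry":0,"rz":0,"claw":0},{"tx":-15,"ty":0,"tz":0,"rx":0,"ry":0,"rz":0,"claw":0},{"tx":-15,"ty":0,"tz":0,"rx":0,"ry":0,"rz":0,"claw":0},{"tx":-14,"ty":0,"tz":0,"rx":0,"ry":0,"rz":0,"claw":0}]'
python3 -c "
from h import *
plan(0,89,71,1)"
```

```text
time_s: 9.02
ee_pos: [0.5386, 0.101, 0.0754]
eef_rot: [[0.174, 0.985, 0.0], [0.985, -0.174, 0.0], [0.0, 0.0, -1.0]]
contact_force: [0.1, 1.0, 0.5]
grip_width: -0.0
grip_force: 0.3
at [  2.3 103.6  75.4] F [0.1 1.  0.5] t 9.025
[-14.6  -2.4   4.3] [ 0.02 -0.01  0.11]
```

```bash
python3 -m creep '[{"tx":-14,"ty":0,"tz":4,"rx":0,"ry":0,"rz":0,"claw":0},{"tx":-10,"ty":0,"tz":6,"rx":0,"ry":0,"rz":0,"claw":0},{"tx":-9,"ty":0,"tz":7,"rx":0,"ry":0,"rz":0,"claw":0},{"tx":-8,"ty":0,"tz":7,"rx":0,"ry":0,"rz":0,"claw":0},{"tx":-7,"ty":0,"tz":5,"rx":0,"ry":0,"rz":0,"claw":0}]'
python3 -m creep '[{"tx":-3,"ty":0,"tz":3,"rx":0,"ry":0,"rz":0,"claw":0},{"tx":0,"ty":0,"tz":2,"rx":0,"ry":0,"rz":0,"claw":0},{"tx":0,"ty":0,"tz":1,"rx":0,"ry":0,"rz":0,"claw":0},{"tx":0,"ty":0,"tz":1,"rx":0,"ry":0,"rz":0,"claw":0}]'
python3 -c "
from h import *
plan(0,52,37,1)"
```

```text
time_s: 9.65
ee_pos: [0.53, 0.0545, 0.0454]
eef_rot: [[0.174, 0.985, -0.001], [0.985, -0.174, 0.0], [-0.0, -0.001, -1.0]]
contact_force: [0.0, 0.0, 0.7]
grip_width: 0.0003
grip_force: 0.1
time_s: 10.15
ee_pos: [0.5299, 0.0513, 0.0414]
eef_rot: [[0.174, 0.985, 0.001], [0.985, -0.174, -0.002], [-0.002, 0.001, -1.0]]
contact_force: [-13.6, -3.4, 40.7]
grip_width: -0.0003
grip_force: 21.0
at [ 2.6 53.2 41.4] F [-13.6  -3.4  40.7] t 10.15
[-1.2 -2.6  4.4] [0.07 0.09 0.13]
```

```bash
python3 -m creep '[{"tx":0,"ty":0,"tz":-20,"rx":0,"ry":0,"rz":0,"claw":0},{"tx":-30,"ty":0,"tz":-50,"rx":0,"ry":0,"rz":0,"claw":0},{"tx":-40,"ty":0,"tz":-50,"rx":0,"ry":0,"rz":0,"claw":0},{"tx":-40,"ty":0,"tz":-20,"rx":0,"ry":0,"rz":0,"claw":0},{"tx":0,"ty":0,"tz":0,"rx":0,"ry":0,"rz":0,"claw":0}]'
python3 -c "
from h import *
im=imaging.read_camera('wrist');im2=imaging.read_camera('scene')[100:292,180:436]
for y in (32,98):
  for x in (-100,100): print(x,y,[np.round(proj('wrist',tray(x,y,z))) for z in (36,39,45)],[((np.array(proj('scene',tray(x,y,z)))-[180,100])*2).round() for z in (36,39,45)])
cv2.imwrite('pics/w5.png',np.vstack([cv2.resize(im2,None,fx=2,fy=2)[60:330,],cv2.resize(im,None,fx=1,fy=1)[:330]]))"
```

```text
time_s: 10.78
ee_pos: [0.5119, -0.0577, 0.1798]
eef_rot: [[0.177, 0.984, 0.004], [0.984, -0.177, -0.001], [-0.001, 0.004, -1.0]]
contact_force: [0.1, 0.4, -0.7]
grip_width: -0.0002
grip_force: 0.0
-100 32 [array([134.,  74.]), array([132.,  74.]), array([129.,  74.])] [array([325., 155.]), array([326., 153.]), array([327., 147.])]
100 32 [array([382.,  74.]), array([383.,  74.]), array([386.,  74.])] [array([ 96., 243.]), array([ 96., 240.]), array([ 95., 235.])]
-100 98 [array([123., -20.]), array([122., -21.]), array([119., -24.])] [array([377., 209.]), array([378., 206.]), array([379., 200.])]
100 98 [array([392., -20.]), array([393., -21.]), array([396., -23.])] [array([137., 308.]), array([137., 306.]), array([137., 300.])]
```

View pics/w5.png

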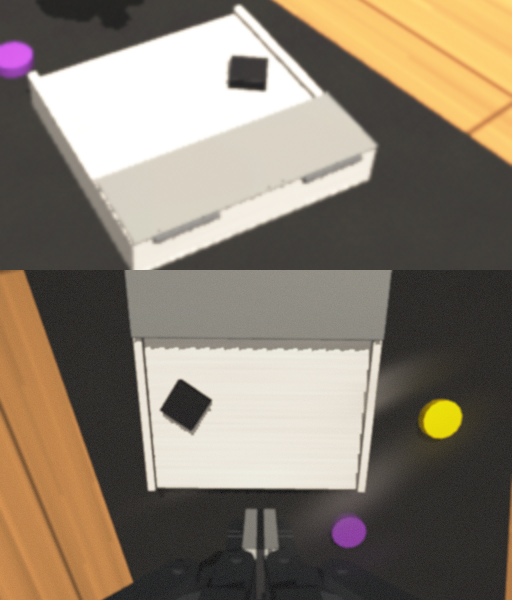

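Seen from both cameras, the lid looks flat at about 36–39 mm, with the discs under it and the square in place. The press stopped 2 mm high, so I'll probe the lid near its free edge and near the hinge to confirm it is level.

```bash
python3 -m creep '[{"tx":50,"ty":0,"tz":40,"rx":0,"ry":0,"rz":0,"claw":0},{"tx":47,"ty":0,"tz":40,"rx":0,"ry":0,"rz":0,"claw":0},{"tx":0,"ty":0,"tz":40,"rx":0,"ry":0,"rz":0,"claw":0},{"tx":0,"ty":0,"tz":12,"rx":0,"ry":0,"rz":0,"claw":0},{"tx":0,"ty":0,"tz":0,"rx":0,"ry":0,"rz":0,"claw":0}]'
python3 -c "
from h import *
plan(0,42,39,1)"
```

```text
time_s: 11.5
ee_pos: [0.5269, 0.0392, 0.0464]
eef_rot: [[0.173, 0.985, -0.002], [0.985, -0.173, 0.0], [-0.0, -0.002, -1.0]]
contact_force: [0.7, 0.5, 1.2]
grip_width: -0.0
grip_force: 0.0
at [ 1.8 40.7 46.4] F [0.7 0.5 1.2] t 11.5
[ 1.3 -1.7  7.4] [-0.1   0.01  0.16]
```

```bash
for i in 1; do python3 -m creep '[{"tx":0,"ty":0,"tz":4,"rx":0,"ry":0,"rz":0,"claw":0},{"tx":0,"ty":0,"tz":0,"rx":0,"ry":0,"rz":0,"claw":0}]'; python3 -m creep '[{"tx":0,"ty":0,"tz":1,"rx":0,"ry":0,"rz":0,"claw":0},{"tx":0,"ty":0,"tz":0,"rx":0,"ry":0,"rz":0,"claw":0}]';python3 -m creep '[{"tx":0,"ty":0,"tz":0.7,"rx":0,"ry":0,"rz":0,"claw":0},{"tx":0,"ty":0,"tz":0,"rx":0,"ry":0,"rz":0,"claw":0}]'; done | grep -E "ee_pos|contact"
```

```text
ee_pos: [0.5282, 0.0385, 0.0437]
contact_force: [0.9, 0.2, 0.4]
ee_pos: [0.5277, 0.0387, 0.0422]
contact_force: [0.4, -0.7, 0.5]
ee_pos: [0.5278, 0.0388, 0.0419]
contact_force: [-2.1, -1.0, 8.8]
```

```bash
(python3 -m creep '[{"tx":0,"ty":0,"tz":-6,"rx":0,"ry":0,"rz":0,"claw":0},{"tx":20,"ty":0,"tz":0,"rx":0,"ry":0,"rz":0,"claw":0},{"tx":20,"ty":0,"tz":0,"rx":0,"ry":0,"rz":0,"claw":0},{"tx":0,"ty":0,"tz":4.5,"rx":0,"ry":0,"rz":0,"claw":0},{"tx":0,"ty":0,"tz":0,"rx":0,"ry":0,"rz":0,"claw":0}]'; python3 -m creep '[{"tx":0,"ty":0,"tz":1,"rx":0,"ry":0,"rz":0,"claw":0},{"tx":0,"ty":0,"tz":0,"rx":0,"ry":0,"rz":0,"claw":0}]';python3 -m creep '[{"tx":0,"ty":0,"tz":0.7,"rx":0,"ry":0,"rz":0,"claw":0},{"tx":0,"ty":0,"tz":0,"rx":0,"ry":0,"rz":0,"claw":0}]') | grep -E "ee_pos|contact"
```

```text
ee_pos: [0.5342, 0.0784, 0.0423]
contact_force: [-0.6, 0.1, -0.0]
ee_pos: [0.5342, 0.0781, 0.042]
contact_force: [-2.0, 1.3, 6.8]
ee_pos: [0.5343, 0.078, 0.0419]
contact_force: [-4.4, 1.9, 15.2]
```

The contact height is 41.9 mm near the edge and near the hinge, so the lid is level and fully shut. I'll retreat and hand in.

```bash
python3 -m creep '[{"tx":0,"ty":0,"tz":-20,"rx":0,"ry":0,"rz":0,"claw":0},{"tx":0,"ty":0,"tz":-50,"rx":0,"ry":0,"rz":0,"claw":0},{"tx":-30,"ty":0,"tz":-50,"rx":0,"ry":0,"rz":0,"claw":0},{"tx":-30,"ty":0,"tz":-20,"rx":0,"ry":0,"rz":0,"claw":0},{"tx":0,"ty":0,"tz":0,"rx":0,"ry":0,"rz":0,"claw":0}]' | grep -E "ee_pos|contact"
python3 -c "
from h import *
im=imaging.read_camera('wrist');cv2.imwrite('pics/w6.png',im)"
```

```text
ee_pos: [0.5248, 0.0171, 0.1826]
contact_force: [-0.8, 0.2, -0.6]
```

View pics/w6.png

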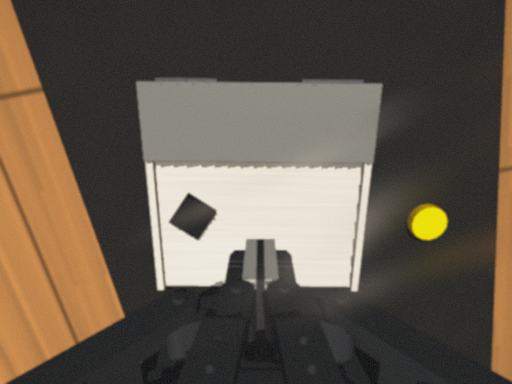

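The lid is shut flat (rows 82–163), the square is in place at (193,216), and the arm is clear.

```bash
python3 -c "
from cell import bot
print(bot.sign_off())"
```

```text
the job is handed in; nothing more can be done
None
```

Both round plinths are in the trough, the square plinth was left where it lay, the lid is fully shut, and the job is handed in at about 14 s of the 51 s allowed. The first lid press briefly read 40.7 N vertically at the fingertips (wrist limit 120 N).

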